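Clamp the charger in the exhibit holder, snap the cover on and keep it pressed

ROBOT

A 6-joint arm with a two-finger parallel gripper is mounted at the origin on the work surface. World frame = base frame: x ahead of the robot, y to its left, z up, the work surface at z = 0. Lengths are in m, angles in rad, forces in N, time in s.
With the tool pointing down it reaches from about 0.4 to 0.825 m from the base axis. Payload 7 kg.
Tool frame: the origin (TCP) lies at the very end of the fingers, on their centre line; the grasp point (between the pads) lies 19 mm behind it; x points along the fingers, y is the direction in which the jaws open and shut, and the axes are right-handed (so a half turn about x gives the same grasp; the last joint's range is limited). The gripper opens to 88 mm and grips with 3 to 60 N. Pads are 19 mm wide; open, the fingers measure 130 mm over their backs; the gripper's body (78 mm by 193 mm) begins 47 mm behind the grasp point.
Start: joints at [-0.983, 0.359, 0.012, 0, -1.224, -0.288], TCP at [0.199, -0.645, 0.227] pointing down, gripper open.
Joint ranges: [-3.07, 3.07], [-1.43, 2.12], [-1.02, 1.25], [-3.03, 1.67], [-3.05, -0], [-3.03, 3.03]. Speed limits (rad/s): [2.39, 2.39, 3.01, 3.14, 3.14, 3.14].

INTERFACE

Orientations are given as [roll, pitch, yaw] about the fixed x, y, z axes, in that order (R = Rz(yaw) Ry(pitch) Rx(roll)).
In Python, from station import arm gives the robot as it stands.
- The arm moves only by the shell command python3 -m inch 'ROWS' [OPENING] [FORCE]. ROWS is text: rows parted by semicolons, each of 6 numbers parted by spaces: the shift along the world's x, y, z in units of 30 mm (1.0 is 30 mm), then the turn, a rotation vector about the world's x, y, z in units of 5 degrees (1.0 is 5 degrees). In form: dx dy dz wx wy wz; .... A call has 1 to 12 rows; each row shifts and turns the commanded pose from where the row before left it; what a row does not reach is not made up. A row lasts 1/8 s, in which the tool goes at most 62.5 mm and 10.7 degrees, less where a joint would pass 70% of its speed; a pose out of reach is approached as far as the arm can. A call is refused whole if a number of a shift passes 1 or a number of a turn 1, either way. A call with a gripper value outside its range is refused whole. OPENING is the opening, from 0 (shut) to 1 (fully open), set as the call begins (- or left out, the last holds). The fingers move at their own pace and stop on an object; FORCE is the grip in N (left out, the last holds). Time passes only in rows, so rows that do not move let the fingers close. It gives the time, the measured TCP pose, the force and the opening at its end, in the units of the state.
- arm.get_state(): the state, without advancing time (a new reading comes with each control period).
- arm.grab_frame(name): name is "scene" or "top" or "wrist"; returns a dict with "frame" (400x640x3 uint8, red, green, blue), "range_z" (400x640 float32, m along the optical axis (not along the pixel's ray), 0 where there is no reading), "mtx" (3x3 intrinsics, pixels), "dist_coeffs" ([k1, k2, p1, p2, k3] as OpenCV has them; the pictures are not rectified), "pose" (4x4, takes a point from camera to world coordinates). Camera axes: x right, y up, looking along -z (the intrinsics and any distortion apply to the point x, -y, -z); pixel columns grow to the right and rows downward; lengths in m; the calibration is good to about 2 mm. A picture is of the moment at which its call begins.
- arm.job_done(): hands the job in, once; it reports no verdict.
Trained networks look in a picture, given as the dict that the camera call returned (one of the last four; its "shot" number tells which), for a name from the list of things; names that differ only in an ending like _2 or _b are one class to them, and where a whole thing is asked for, a point or a joint stands for the part that bears it (a point fixed in the world has none). Each returns a list of dicts, best first, with "confidence" (0 to 1); they miss things now and then, are a little off and sometimes report something else, mostly with a low value. They report only what shows in the picture. A call takes as long as a camera call. They do not tell look-alikes from the thing itself.
- arm.search_frame(picture, target): "extent" ([centre column, centre row, width, height] as shares, 0 to 1, of the picture: columns of its width, rows of its height, round what is visible of it).
- arm.masks_of(picture, target): "mask" (400x640 bool, what is visible of it) and "extent" ([centre column, centre row, width, height] as shares, 0 to 1, of the picture: columns of its width, rows of its height, round what is visible of it).
- arm.place_of(picture, target): "position" ([column, row] as shares, 0 to 1, of the picture: columns of its width, rows of its height: a listed point, or the origin of a listed thing).
The state is a dict: "t": time; "q": joint angles; "qd": joint speeds; "joint_efforts": joint torques, N m; "eef_pos": TCP position; "ee_rot": TCP orientation; "force": force on the tool from outside, world axes, zero at the start; "moment": the same for the moment, N m; "width": finger opening in m.
Only numpy, scipy, OpenCV 4.12 (cv2) and the standard library are available. Lean on these libraries where they do the work, as an engineer would, in place of code of your own. Each camera call takes 0.05 s, during which the arm holds its last target. There are 200 camera calls.

TASK

Secure the charger in the exhibit holder: slide the holder's jaw shut until it clamps the charger firmly between both jaws, then take the larger clip cover, place it squarely over the charger and press it down past both side hooks until they snap over it and it sits fully home. The seal under the cover must set, so finish still pressing the cover down firmly with the gripper, and leave everything else on the table where it is.

Things in the scene. Friction and masses are not known exactly. Their poses are not given: they have to be found in the camera images.
- holder: Exhibit holder fixed to the table, aluminium base x -50..130, y -50..50 mm, 12 mm thick. Origin on the table under the cover's seat; z up, x along the slide from fixed jaw to tab. Fixed jaw: face at x = -23 mm, looking to +x, top 40 mm up. Two ledges along x (80 mm long, y = +-21..29, tops 44 mm up) carry the cover; hooks 30 mm long stand outside them at y = +-33..38, x = 0.
- seat (a point): Where the centre of the cover's underside lies when it is fully home: 44 mm above the table over the holder's origin, midway between the ledges. Axes as the holder's; the cover's long side lies along x (either way round).
- jaw_gap (a joint): Gap in m between the fixed and sliding jaw faces, as on a caliper; 0 to 0.080, starts open at 0.060 to 0.078; shut on the charger it reads about 0.046. Moves along the holder's x with about 1.5 N of friction and stays where it is left.
- jaw_tab (a point): Centre of the top of the sliding jaw's thumb tab: black upright block 12 mm (along the slide) x 30 mm, 41 mm tall, top 55 mm above the table. Pinch it across the 12 mm, or push it, towards the holder's -x to shut the jaw. It stands 60 mm beyond the sliding face; a bar 14 mm wide, top 26 mm above the table, joins it to the jaw.
- jaw: The sliding jaw with its bar and tab. Jaw plate 36 mm wide, 8 mm thick, 14 to 40 mm above the table; its clamping face, towards the charger, is at this body's x = 0 (origin at table height, axes as the holder's).
- hook_a (a joint): Swing (rad) of the sprung hook on the holder's +y side: 0 upright, + outwards. Nose reaches in to y = 28.7 mm, underside 7 mm above the ledges; above it a steep slick lead-in up to 66 mm above the table, 36 mm off the middle. The cover spreads both hooks by 3 mm, 10 to 15 N in all; the force drops 8 to 9 mm before home; keep pressing: 1 to 2 mm before home they snap over its top.
- hook_b (a joint): The same for the hook on the holder's -y side.
- charger: White plug charger block, 46 (x) x 30 (y) x 24 (z) mm, 60 g, lying loose on the holder's base between the jaws, slightly askew, long side along the slide. Origin at the centre of its underside, 12 mm above the table.
- cover: The larger clip cover, grey plastic plate 90 (x) x 64 (y) x 6 mm, about 60 g, lying flat on the table. On its top stands a grip rib across the middle, 14 mm thick (along x), 46 mm long (along y), 26 mm tall, top 32 mm above the underside. Origin at the centre of the underside; z up. Same either way round.
- small_cover: A smaller cover of the same kind for another holder, plate 56 x 44 x 6 mm with a 30 mm long rib; not wanted, leave it. It and the larger cover may have swapped places.
- charger_b: A second charger block of the same size, lying on the table outside the holder; leave it.
- tape: Cardboard ring, 84 mm across, 24 mm high; leave it.
- power_bank: Flat black block 68 x 110 x 16 mm; leave it.
- jar: Small jar 64 mm across, 75 mm tall; leave it.
- carton: Small cardboard box 75 x 55 x 40 mm; leave it.
- driver: Screwdriver, 170 mm long, lying flat; leave it.
Mind the look-alikes: they are no part of the job. Leave any green, pink or purple look-alike of the charger alone.

How it is judged:
By the outcome, as a careful person would: the job done as asked, in the order asked, and still so for the second after the job is handed in, while the arm keeps its last pose, push and grip.
It also fails if it takes over 64 s, if anything falls off the work surface, if the arm or the gripper's body presses on something with over 40 N, if the wrist force passes 120 N, or if a joint passes its speed limit or range.

## Working session

There is one attempt and no reset: what is moved stays moved. The work goes in short steps, Python scripts to look and compute and a shell command to move; the robot and the scene stay as the last step left them, time stands still between calls to the robot, and variables do not carry over. Pictures are saved under pics/ and viewed, about 8 in all and at most 12, crops included, and the job is handed in when it is done.

```bash
ls; mkdir -p pics; cat > h.py <<'E'
import numpy as np, cv2
from station import arm
def px2w(f,u,v,z=None,zc=None):
    """pixel->world; plane height z, or depth image"""
    p=cv2.undistortPoints(np.array([[[u,v]]],float),f["mtx"],np.array(f["dist_coeffs"]))[0,0]
    T=np.array(f["pose"]); d=T[:3,:3]@np.array([p[0],-p[1],-1.]); o=T[:3,3]
    if z is not None: s=(z-o[2])/d[2]
    else: s=zc if zc is not None else f["range_z"][int(round(v)),int(round(u))]
    return o+s*d
def cloud(f,m):
    v,u=np.nonzero(m&(f["range_z"]>0))
    p=cv2.undistortPoints(np.stack([u,v],1).astype(float)[:,None],f["mtx"],np.array(f["dist_coeffs"]))[:,0]
    T=np.array(f["pose"]); c=np.c_[p[:,0],-p[:,1],-np.ones(len(p))]*f["range_z"][v,u][:,None]
    return c@T[:3,:3].T+T[:3,3]
def save(f,n,crop=None,s=1):
    im=f["frame"][...,::-1]
    if crop: im=im[crop[1]:crop[3],crop[0]:crop[2]]
    cv2.imwrite("pics/"+n,cv2.resize(im,None,fx=s,fy=s))
E
cat > a.py <<'E'
from h import *
f=arm.grab_frame("top"); save(f,"top.png",s=1.25)
print(np.array(f["pose"]).round(3).tolist())
for n in ["holder","cover","small_cover","charger","jaw"]:
    for r in arm.masks_of(f,n)[:4]:
        P=cloud(f,r["mask"])
        if len(P)<20: continue
        print(n,round(r["confidence"],2),(np.array(r["extent"])*[640,400,640,400]).round(),P.mean(0).round(3),"zmax",np.percentile(P[:,2],98).round(3),cv2.minAreaRect((P[:,:2]*1000).astype(np.float32)))
for n in ["seat","jaw_tab","holder","cover","charger","jaw"]:
    z={"seat":.044,"jaw_tab":.055,"holder":0,"cover":0,"charger":.012,"jaw":0}[n]
    for r in arm.place_of(f,n)[:3]:
        u,v=np.array(r["position"])*[640,400]; print(n,round(r["confidence"],2),round(u),round(v),px2w(f,u,v,z).round(4))
E
python3 a.py; python3 -c "
from station import arm
s=arm.get_state();print(s)"
```

```text
pics
[[0.003, 0.991, -0.131, 0.447], [-1.0, 0.006, 0.023, 0.016], [0.023, 0.131, 0.991, 1.093], [0.0, 0.0, 0.0, 1.0]]
holder 0.85 [293. 230.  70.  45.] [0.508 0.064 0.019] zmax 0.063 ((509.69769287109375, 61.707054138183594), (184.89028930664062, 106.81441497802734), 74.65816497802734)
cover 0.88 [389. 246.  30.  34.] [ 0.463 -0.21   0.009] zmax 0.033 ((463.39288330078125, -211.906982421875), (66.57490539550781, 91.89479064941406), 26.297073364257812)
small_cover 0.78 [383. 194.  21.  19.] [ 0.617 -0.203  0.012] zmax 0.035 ((617.8239135742188, -205.20738220214844), (40.624671936035156, 53.65529251098633), 19.110490798950195)
charger 0.64 [293. 276.  13.  11.] [0.381 0.069 0.023] zmax 0.028 ((379.9024963378906, 70.09364318847656), (45.5406494140625, 27.488487243652344), 76.89028930664062)
charger 0.48 [328. 278.  12.  14.] [ 0.371 -0.035  0.023] zmax 0.028 ((370.71392822265625, -35.68609619140625), (29.955671310424805, 42.48877716064453), 78.34214782714844)
charger 0.46 [304. 184.  17.  11.] [0.645 0.027 0.023] zmax 0.028 ((645.2968139648438, 27.0530948638916), (28.815385818481445, 43
[... 730 characters left out ...]
2 305 234 [0.4971 0.0279 0.012 ]
jaw 0.43 294 229 [0.513  0.0604 0.    ]
{'t': 0.6, 'q': array([-9.82916444e-01,  3.58566825e-01,  1.18772998e-02,  1.71222250e-06,
       -1.22406658e+00, -2.88100386e-01]), 'qd': array([-0.0003701 ,  0.00085282,  0.00075674, -0.00133607, -0.00065474,
       -0.00091206]), 'joint_efforts': array([ 4.67438495e-04, -5.81989038e+01,  2.93180913e+01,  6.99969247e+00,
        1.25295299e-02, -3.70223540e-05]), 'eef_pos': array([ 0.19930923, -0.64488048,  0.22657312]), 'ee_rot': array([-1.32271615,  1.57075608, -1.02293607]), 'force': array([0.16497578, 0.03914833, 0.54368531]), 'moment': array([ 0.04865072,  0.00802871, -0.03457886]), 'width': 0.08759171596975049}
```

View pics/top.png

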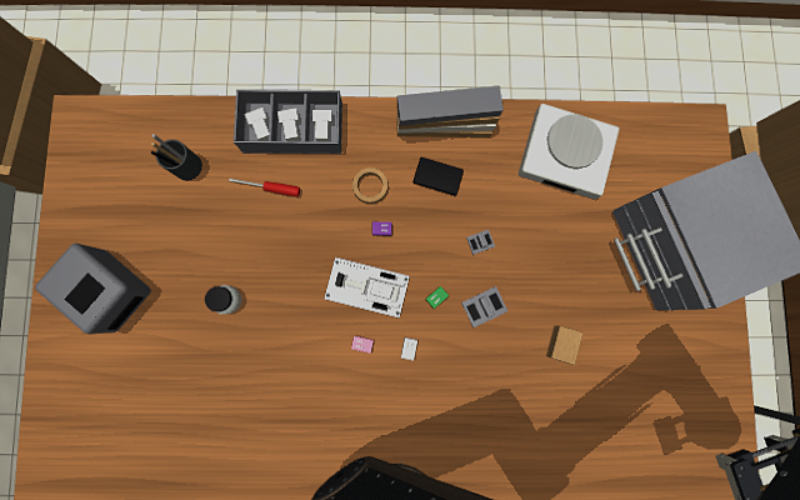

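```bash
cat >> h.py <<'E'
from scipy.spatial.transform import Rotation as Ro
def yaw():
    "angle (deg) of tool y in world, tool x"
    R=Ro.from_euler("xyz",arm.get_state()["ee_rot"]).as_matrix(); y=R[:,1]
    return np.degrees(np.arctan2(y[1],y[0])),R[:,0]
E
python3 -c "
from h import *
print(yaw())"
python3 -m inch '0.5 1 0 0 0 0;0.5 1 0 0 0 0;0.5 1 0 0 0 0;0.5 1 0 0 0 0;0.5 1 0 0 0 0;0.5 1 0 0 0 0;0.5 1 0 0 0 0;0.5 1 0 0 0 0;0.5 1 0 0 0 0;0.5 1 0 0 0 0;0.5 1 0 0 0 0;0.5 1 0 0 0 0' 1 20
python3 -c "
from h import *
print(yaw(),arm.get_state()['q'].round(2))"
```

```text
(np.float64(107.17613326799302), array([ 2.09642540e-05, -3.43583360e-05, -9.99999999e-01]))
t: 2.1
eef_pos: [0.3798, -0.2839, 0.2269]
ee_rot: [-0.592, 1.57, -0.292]
force: [-0.0, -0.2, 0.1]
width: 0.0879
(np.float64(107.17400604801742), array([ 7.27416346e-04, -2.18719052e-04, -9.99999712e-01])) [-0.23  0.02 -0.41  0.   -1.14 -1.05]
```

```bash
cat > b.py <<'E'
import sys
from h import *
f=arm.grab_frame("wrist"); 
np.save("last.npy",f,allow_pickle=True)
if len(sys.argv)>1: save(f,sys.argv[1],s=1.25)
print("cam",np.array(f["pose"])[:3,3].round(3))
for n in sys.argv[2].split(","):
    for r in arm.masks_of(f,n)[:3]:
        P=cloud(f,r["mask"])
        if len(P)<20: continue
        (c,s,a)=cv2.minAreaRect((P[:,:2]*1000).astype(np.float32))
        print(n,round(r["confidence"],2),(np.array(r["extent"])*[640,400,640,400]).round(),"zmax",np.percentile(P[:,2],98).round(3),"rect",np.round(c,1),np.round(s,1),round(a,1))
    z={"seat":.044,"jaw_tab":.055,"holder":0,"cover":0,"charger":.012,"jaw":0}.get(n)
    if z is not None:
      for r in arm.place_of(f,n)[:3]:
        u,v=np.array(r["position"])*[640,400]; print(n,"pt",round(r["confidence"],2),round(u),round(v),px2w(f,u,v,z).round(4))
s=arm.get_state();print(s['t'],s['eef_pos'].round(4),yaw()[0].round(2),s['force'].round(1),s['width'].round(4))
E
python3 b.py w1.png cover
python3 -m inch '.4 1 0 0 0 -.55;.4 1 0 0 0 -.55;.4 1 0 0 0 -.55;.4 1 0 0 0 -.55;.4 1 0 0 0 -.55;.4 1 0 0 0 -.55;.4 1 0 0 0 -.55;.4 1 0 0 0 -.55;.4 1 0 0 0 -.55;.4 1 0 0 0 -.55;.4 1 0 0 0 -.55;.4 1 0 0 0 -.55'
python3 b.py w2.png holder,seat,jaw_tab,jaw,charger
```

```text
cam [ 0.299 -0.307  0.386]
cover 0.82 [350. 244.  65.  48.] zmax 0.033 rect [ 466.5 -209.9] [70.6 94. ] 24.5
cover pt 0.65 350 246 [ 0.4683 -0.2088  0.    ]
t: 3.75
eef_pos: [0.5239, 0.0753, 0.2266]
ee_rot: [-0.613, 1.571, -0.891]
force: [-0.2, 0.3, 1.2]
width: 0.0877
cam [0.443 0.099 0.386]
holder 0.74 [306. 169. 139.  84.] zmax 0.065 rect [509.8  62. ] [182.8 103.4] 76.1
holder pt 0.88 279 169 [0.4993 0.0237 0.    ]
seat 0.62 [307. 170. 145.  91.] zmax 0.065 rect [513.9  61.5] [188.8 113.9] 76.6
seat pt 0.83 272 173 [0.4945 0.0226 0.044 ]
jaw_tab 0.84 [337. 171.  57.  36.] zmax 0.057 rect [520.4 100.8] [74.9 39.5] 74.0
jaw_tab 0.43 [281. 173.  37.  28.] zmax 0.038 rect [503.2  26.7] [50.7 35.5] 74.5
jaw_tab pt 0.77 360 173 [0.5219 0.1242 0.055 ]
jaw 0.83 [340. 174.  52.  31.] zmax 0.057 rect [520.3 100.2] [72.8 38.5] 73.0
jaw pt 0.95 316 167 [0.5102 0.0733 0.    ]
charger 0.9 [196.  80.  36.  46.] zmax 0.026 rect [366.1 -38.4] [42.2 51.2] 79.4
charger 0.79 [286.  64.  42.  35.] zmax 0.027 rect [376.6  71.7] [51. 35.] 78.8
charger 0.67 [314. 264.  38.  28.] zmax 0.026 rect [645.5  3
[... 175 characters left out ...]
 (most recent call last):
  File "b.py", line 17, in <module>
    s=arm.get_state();print(s['t'],s['eef_pos'].round(4),yaw()[0].round(2),s['force'].round(1),s['width'].round(4))
                                                                                               ^^^^^^^^^^^^^^^^
AttributeError: 'float' object has no attribute 'round'
Traceback (most recent call last):
  File "b.py", line 17, in <module>
    s=arm.get_state();print(s['t'],s['eef_pos'].round(4),yaw()[0].round(2),s['force'].round(1),s['width'].round(4))
                                                                                               ^^^^^^^^^^^^^^^^
AttributeError: 'float' object has no attribute 'round'
```

View pics/w2.png

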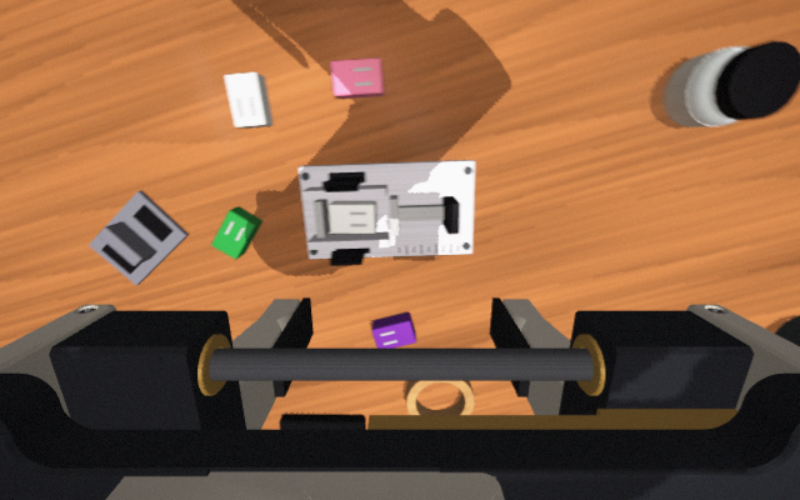

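```bash
sed -i "s/s\['width'\].round(4)/round(float(s['width']),4)/" b.py
cat > c.py <<'E'
from h import *
def fit(f):
    P=cloud(f,f["range_z"]>0)*1000
    P=P[np.hypot(P[:,0]-510,P[:,1]-62)<125]
    def rect(m):
        c,s,a=cv2.minAreaRect(P[m][:,:2].astype(np.float32)); return np.round(c,1),np.round(s,1),round(a,1),m.sum()
    base=(P[:,2]>8)&(P[:,2]<17)
    print("base",rect(base), "medz",np.median(P[base][:,2]))
    c,s,a=cv2.minAreaRect(P[base][:,:2].astype(np.float32)); 
    th=np.radians(75.5); X=np.array([np.cos(th),np.sin(th)]);Y=np.array([-X[1],X[0]])
    d=(P[:,:2]-[510,62])
    L=np.c_[d@X,d@Y]
    t=(P[:,2]>50)&(L[:,0]>30)&(abs(L[:,1])<25); print("tab",rect(t),np.median(P[t][:,2]))
    for sg in (1,-1):
        t=(P[:,2]>52)&(L[:,0]<10)&(L[:,1]*sg>20); print("hook",rect(t))
    t=(P[:,2]>41)&(P[:,2]<47)&(L[:,0]<10); print("ledges",rect(t))
    t=(P[:,2]>30)&(P[:,2]<38)&(L[:,0]<10)&(abs(L[:,1])<19); print("charger",rect(t))
    return P
if __name__=="__main__":
    fit(np.load("last.npy",allow_pickle=True).item())
E
python3 c.py
```

```text
base (array([504.9,  61.6]), array([206.1, 192.2]), 33.9, np.int64(6017)) medz 12.868136309312161
tab (array([524.4, 125.3]), array([69.8, 46.2]), 75.5, np.int64(30228)) 326.8376600849225
hook (array([473. ,  40.1]), array([80.8, 20.6]), 75.5, np.int64(16860))
hook (array([532.2,  17.1]), array([30.2, 11.3]), 75.6, np.int64(300))
ledges (array([497.6,  29.8]), array([88.3, 71.3]), 76.1, np.int64(1066))
charger (array([498.7,  25.3]), array([55.8, 34.9]), 76.2, np.int64(880))
```

```bash
sed -i 's/P=P\[np.hypot/P=P[P[:,2]<75];P=P[np.hypot/' c.py; python3 c.py
```

```text
base (array([504.9,  61.6]), array([206.1, 192.2]), 33.9, np.int64(6017)) medz 12.868136309312161
tab (array([523. , 124.6]), array([11.7, 29.1]), 74.4, np.int64(254)) 55.69913410494434
hook (array([466.2,  33.4]), array([30. , 10.5]), 74.2, np.int64(239))
hook (array([532.2,  17.1]), array([30.2, 11.3]), 75.6, np.int64(300))
ledges (array([497.6,  29.8]), array([88.3, 71.3]), 76.1, np.int64(1066))
charger (array([498.7,  25.3]), array([55.8, 34.9]), 76.2, np.int64(880))
```

```bash
python3 -m inch '0 .82 -.2 0 0 .2;0 .82 -.2 0 0 .2;0 0 -1 0 0 0;0 0 -1 0 0 0;0 0 -1 0 0 0;0 0 -1 0 0 0;0 0 0 0 0 0' 0.5 20
python3 -m inch '0 0 -.5 0 0 0;0 0 -.5 0 0 0;0 0 -.5 0 0 0;0 0 -.5 0 0 0;0 0 0 0 0 0'
python3 b.py w3.png jaw_tab
```

```text
t: 5.18
eef_pos: [0.522, 0.1233, 0.0928]
ee_rot: [-2.357, 1.566, -2.598]
force: [1.4, 0.4, 0.4]
width: 0.0436
t: 5.8
eef_pos: [0.5224, 0.1238, 0.0331]
ee_rot: [-2.351, 1.568, -2.592]
force: [0.8, -0.2, 0.6]
width: 0.0438
cam [0.441 0.145 0.192]
jaw_tab 0.6 [276. 249. 114.  59.] zmax 0.056 rect [510.7  95. ] [76.8 24.4] 73.0
jaw_tab pt 0.93 320 272 [0.5213 0.1241 0.055 ]
5.95 [0.5236 0.1245 0.0348] 76.19 [-0.4 -0.4  0.5] 0.044
```

View pics/w3.png

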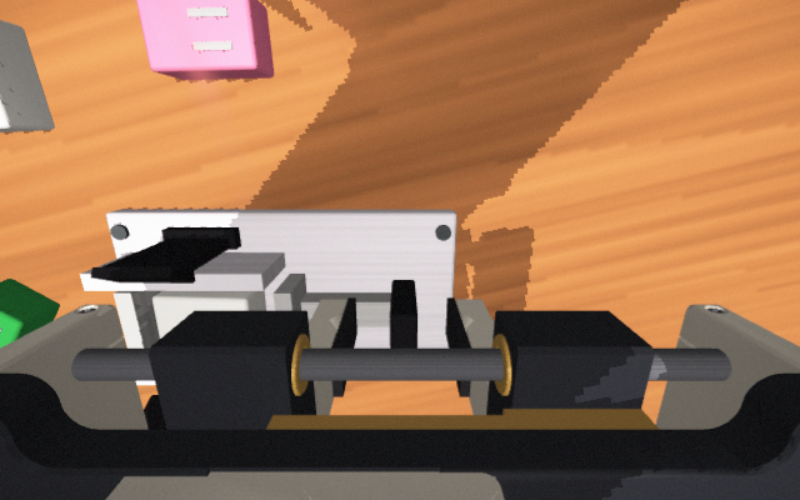

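The tab (at 403,315) stands centred between the open fingers (350 and 455). Close and slide.

```bash
python3 -m inch '0 0 0 0 0 0;0 0 0 0 0 0;0 0 0 0 0 0;0 0 0 0 0 0' 0 30
python3 -m inch '-.03 -.12 0 0 0 0;-.03 -.12 0 0 0 0;-.03 -.12 0 0 0 0;-.03 -.12 0 0 0 0;0 0 0 0 0 0'
python3 -m inch '-.016 -.065 0 0 0 0;0 0 0 0 0 0'
```

```text
t: 6.45
eef_pos: [0.5234, 0.1244, 0.0347]
ee_rot: [0.916, 1.57, 0.675]
force: [-0.6, 0.3, 1.3]
width: 0.0113
t: 7.08
eef_pos: [0.5197, 0.1094, 0.0347]
ee_rot: [-1.38, 1.57, -1.622]
force: [0.6, -0.0, 2.4]
width: 0.0119
t: 7.32
eef_pos: [0.5193, 0.1079, 0.0347]
ee_rot: [-0.076, 1.571, -0.317]
force: [0.0, 0.5, 3.9]
width: 0.0119
```

```bash
python3 -m inch '-.016 -.065 0 0 0 0;0 0 0 0 0 0'
python3 -m inch '-.016 -.065 0 0 0 0;0 0 0 0 0 0'; python3 -m inch '-.016 -.065 0 0 0 0;0 0 0 0 0 0'
```

```text
t: 7.58
eef_pos: [0.5189, 0.106, 0.0347]
ee_rot: [0.556, 1.571, 0.315]
force: [0.4, 0.7, 5.0]
width: 0.0116
t: 7.82
eef_pos: [0.5188, 0.1055, 0.0347]
ee_rot: [1.196, 1.568, 0.954]
force: [-2.1, 7.9, 2.4]
width: 0.0119
t: 8.07
eef_pos: [0.5189, 0.1054, 0.0348]
ee_rot: [1.219, 1.565, 0.978]
force: [-3.8, 18.5, 0.6]
width: 0.0116
```

```bash
python3 -m inch '-.008 -.032 0 0 0 0;0 0 0 0 0 0;0 0 0 0 0 0'; python3 -m inch '0 0 0 0 0 0;0 0 0 0 0 0;0 0 0 0 0 0;0 0 .7 0 0 0;0 0 1 0 0 0;0 0 1 0 0 0;0 0 1 0 0 0;0 0 1 0 0 0;0 0 1 0 0 0;0 0 0 0 0 0' .42
python3 b.py w4.png jaw,jaw_tab
python3 c.py
```

```text
t: 8.45
eef_pos: [0.519, 0.1053, 0.0348]
ee_rot: [1.218, 1.564, 0.977]
force: [-4.1, 23.0, 0.4]
width: 0.012
t: 9.7
eef_pos: [0.5186, 0.1011, 0.2078]
ee_rot: [0.642, 1.567, 0.4]
force: [0.9, -0.3, -0.8]
width: 0.0368
cam [0.436 0.122 0.367]
jaw 0.63 [302. 187.  54.  32.] zmax 0.057 rect [515.2  78.8] [66.4 38.9] 73.2
jaw 0.55 [288. 183. 151.  86.] zmax 0.065 rect [512.9  59.9] [186.  110.2] 76.2
jaw pt 0.58 280 180 [0.5078 0.0501 0.    ]
jaw_tab 0.81 [301. 184.  57.  36.] zmax 0.057 rect [513.1  78.2] [66.9 35.7] 73.8
jaw_tab pt 0.63 322 188 [0.5172 0.1037 0.055 ]
9.95 [0.517  0.1007 0.2045] 76.16 [-0.4 -1.1 -1.4] 0.037
base (array([504.3,  61.9]), array([205.4, 191.4]), 33.7, np.int64(6444)) medz 12.834574483636896
tab (array([518.5, 105.9]), array([11.4, 29.8]), 76.1, np.int64(289)) 55.65458623566688
hook (array([466. ,  33.4]), array([30.4,  9.4]), 75.8, np.int64(272))
hook (array([531.6,  17.3]), array([30.3, 10.2]), 75.5, np.int64(329))
ledges (array([498.3,  25.1]), array([80.2, 75.4]), 75.5, np.int64(1120))
charger (array([501.3,  28.4]), array([69.4, 37.3]), 74.9, np.int64(980))
```

View pics/w4.png

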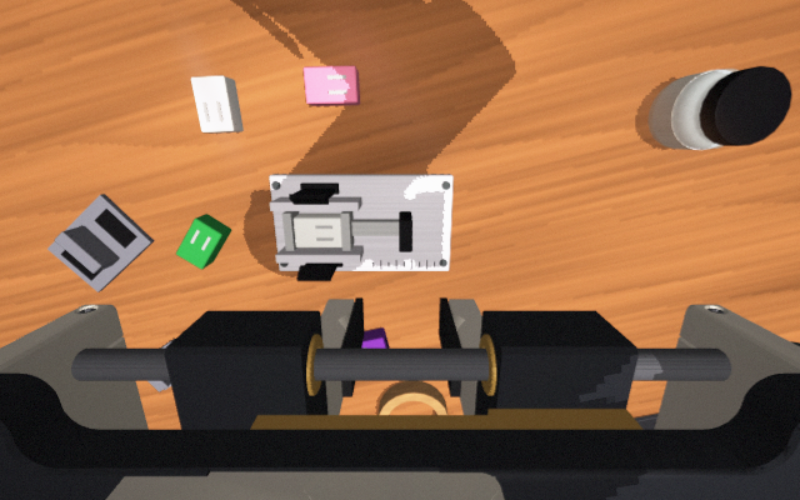

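```bash
python3 -m inch '-.155 -.94 -.1 0 0 .7;-.155 -.94 -.2 0 0 .7;-.155 -.94 -.2 0 0 .7;-.155 -.94 -.2 0 0 .7;-.155 -.94 -.2 0 0 .7;-.155 -.94 -.2 0 0 .7;-.155 -.94 -.2 0 0 .7;-.155 -.94 -.3 0 0 .7;-.155 -.94 -.3 0 0 .7;-.155 -.94 -.3 0 0 .7;-.155 -.94 -.3 0 0 .7;0 0 0 0 0 0' .5 40
python3 b.py w5.png cover
python3 - <<'E'
from h import *
f=np.load("last.npy",allow_pickle=True).item()
P=cloud(f,f["range_z"]>0)*1000
P=P[np.hypot(P[:,0]-466,P[:,1]+209)<60]
for a,b in((28,36),(4.5,9)):
    m=(P[:,2]>a)&(P[:,2]<b); print(a,m.sum(),cv2.minAreaRect(P[m][:,:2].astype(np.float32)),np.median(P[m][:,2]))
E
```

```text
t: 11.45
eef_pos: [0.4649, -0.2103, 0.1289]
ee_rot: [2.64, 1.567, 3.069]
force: [-1.2, 0.3, -0.3]
width: 0.0435
cam [ 0.389 -0.244  0.288]
cover 0.59 [319. 197.  90.  62.] zmax 0.033 rect [ 465.1 -211.2] [64.6 92. ] 25.0
cover pt 0.93 319 198 [ 0.4677 -0.2091  0.    ]
11.6 [ 0.4663 -0.2089  0.1302] 114.63 [-0.5 -0.1 -0.2] 0.0441
28 713 ((464.5228271484375, -210.60446166992188), (45.82451629638672, 13.921591758728027), 24.856124877929688) 32.685123374272095
4.5 4543 ((464.71551513671875, -210.38525390625), (64.60549926757812, 90.09491729736328), 25.002273559570312) 6.960533212665543
```

View pics/w5.png

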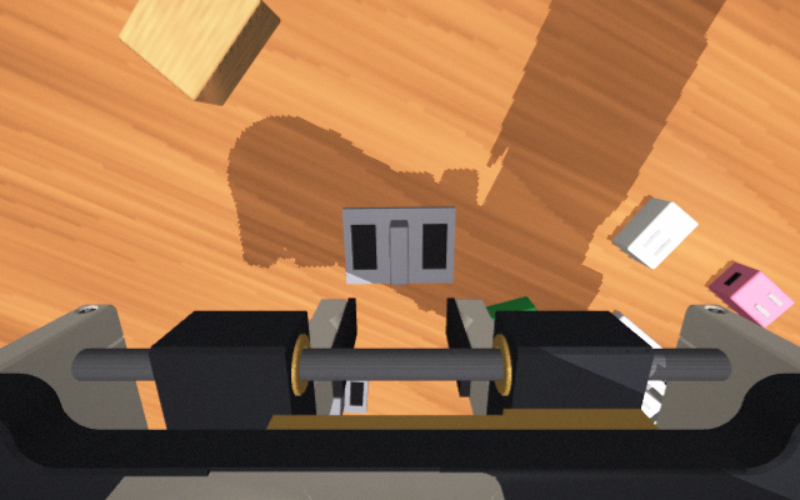

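The larger cover (centred 400,245, square to the jaws, rib upright between them; measures 90x64.6) is the right one. Descend and grasp.

```bash
python3 -m inch '-.06 -.05 -.6 0 0 .08;0 0 -.7 0 0 0;0 0 -.7 0 0 0;0 0 -.7 0 0 0;0 0 -.7 0 0 0;0 0 -.4 0 0 0;0 0 -.25 0 0 0;0 0 0 0 0 0;0 0 0 0 0 0'
python3 -m inch '0 0 0 0 0 0;0 0 0 0 0 0;0 0 0 0 0 0;0 0 0 0 0 0' 0 55
```

```text
t: 12.72
eef_pos: [0.4651, -0.2105, 0.0096]
ee_rot: [-0.575, 1.57, -0.137]
force: [0.6, 0.1, 1.5]
width: 0.044
t: 13.22
eef_pos: [0.4647, -0.2106, 0.0092]
ee_rot: [-0.68, 1.571, -0.242]
force: [-0.9, 0.1, 1.3]
width: 0.0137
```

```bash
python3 -m inch '0 0 .5 0 0 0;0 0 1 0 0 0;0 0 1 0 0 0;0 0 1 0 0 0;0 0 .5 0 0 0;0 0 0 0 0 0'
python3 -m inch '.126 .874 0 0 0 -.87;.126 .874 0 0 0 -.87;.126 .874 0 0 0 -.87;.126 .874 0 0 0 -.87;.126 .874 0 0 0 -.87;.126 .874 0 0 0 -.87;.126 .874 0 0 0 -.87;.126 .874 0 0 0 -.87;.126 .874 0 0 0 -.87;0 0 0 0 0 0;0 0 0 0 0 0'
python3 b.py w6.png cover
python3 - <<'E'
from h import *
f=np.load("last.npy",allow_pickle=True).item()
P=cloud(f,f["range_z"]>0)*1000
P=P[np.hypot(P[:,0]-499,P[:,1]-25)<62]
h=np.histogram(P[:,2],bins=np.arange(40,185,3));print([(int(b),int(n)) for n,b in zip(*h) if n>30])
for a,b in((118,132),(50,70)):
    m=(P[:,2]>a)&(P[:,2]<b); print(a,m.sum(),cv2.minAreaRect(P[m][:,:2].astype(np.float32)),np.median(P[m],axis=0) if m.any() else 0)
E
```

```text
t: 13.98
eef_pos: [0.4651, -0.2105, 0.1301]
ee_rot: [-0.457, 1.568, -0.019]
force: [-0.2, 0.4, -1.6]
width: 0.0134
t: 15.35
eef_pos: [0.4979, 0.0251, 0.128]
ee_rot: [-2.556, 1.569, -2.801]
force: [0.0, -0.4, -0.2]
width: 0.0132
cam [0.416 0.046 0.287]
cover 0.6 [321. 256. 149. 107.] zmax 0.152 rect [500.2  49.5] [148.7  69. ] 53.6
cover pt 0.79 322 248 [0.5564 0.012  0.    ]
15.5 [0.4983 0.0247 0.1287] 75.91 [-0. -0. -0.] 0.0137
[(40, 222), (43, 759), (46, 39), (49, 36), (52, 46), (55, 70), (58, 64), (61, 46), (64, 186), (67, 35), (118, 62), (121, 231), (124, 5412), (127, 153), (130, 91), (133, 147), (136, 174), (139, 176), (142, 195), (145, 191), (148, 424), (151, 1104), (154, 67), (157, 117), (160, 109), (163, 94), (166, 120), (169, 99), (172, 184), (175, 106), (178, 39), (181, 31)]
118 5906 ((480.2933654785156, 29.741321563720703), (90.2350082397461, 30.40728759765625), 76.07705688476562) [476.62546859  32.09805759 125.72475364]
50 471 ((466.29718017578125, 33.28507614135742), (29.87203025817871, 10.486679077148438), 75.79413604736328) [464.40324247  33.82382803  63.04081858]
```

View pics/w6.png

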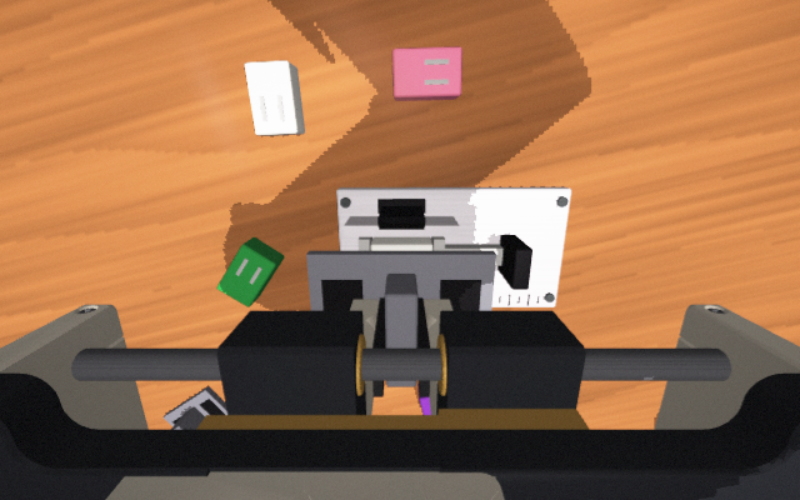

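```bash
python3 -m inch '.04 -.01 -.4 0 0 0;0 0 -.5 0 0 0;0 0 -.4 0 0 0;0 0 -.3 0 0 0;0 0 0 0 0 0;0 0 0 0 0 0'
python3 b.py w7.png jar
python3 - <<'E'
from h import *
f=np.load("last.npy",allow_pickle=True).item()
P=cloud(f,f["range_z"]>0)*1000
th=np.radians(75.9);X=np.array([np.cos(th),np.sin(th)]);Y=np.array([-X[1],X[0]]);d=P[:,:2]-[498.7,25.3]
L=np.c_[d@X,d@Y,P[:,2]]
h=np.histogram(L[(abs(L[:,0])<40)&(abs(L[:,1])<40)][:,2],bins=np.arange(40,120,2));print([(int(b),int(n)) for n,b in zip(*h) if n>60])
c=L[(abs(L[:,0])<60)&(abs(L[:,1])<60)&(L[:,2]>74)&(L[:,2]<80)]; print("cover",np.percentile(c,[1,99],axis=0).round(1),cv2.minAreaRect(c[:,:2].astype(np.float32)))
c=L[(abs(L[:,0])<25)&(L[:,1]>25)&(L[:,1]<60)&(L[:,2]>52)&(L[:,2]<69)]; print("hook",np.percentile(c,[1,99],axis=0).round(1),len(c))
E
python3 -c "
from h import *
f=arm.grab_frame('scene');save(f,'s1.png',s=1.25)"
```

```text
t: 16.25
eef_pos: [0.5001, 0.0252, 0.0813]
ee_rot: [0.186, 1.57, -0.06]
force: [0.2, 0.8, -0.8]
width: 0.0137
cam [0.418 0.046 0.24 ]
16.35 [0.5002 0.0253 0.0815] 75.94 [-0.1  0.7 -0.8] 0.0135
[(40, 69), (42, 166), (44, 660), (56, 75), (58, 63), (64, 189), (66, 164), (74, 144), (76, 397), (78, 4190), (80, 281), (84, 62), (86, 91), (88, 114), (90, 114), (92, 113), (94, 132), (96, 132), (98, 109), (100, 141), (102, 253), (104, 1178), (110, 65), (112, 77), (114, 76), (116, 68)]
cover [[-43.7   2.5  74.5]
 [ 44.9  31.5  79.9]] ((0.5491600036621094, 16.723772048950195), (30.23970603942871, 90.3452377319336), 89.91924285888672)
hook [[-14.8  28.9  52.3]
 [ 14.7  39.   67.7]] 672
```

View pics/w7.png

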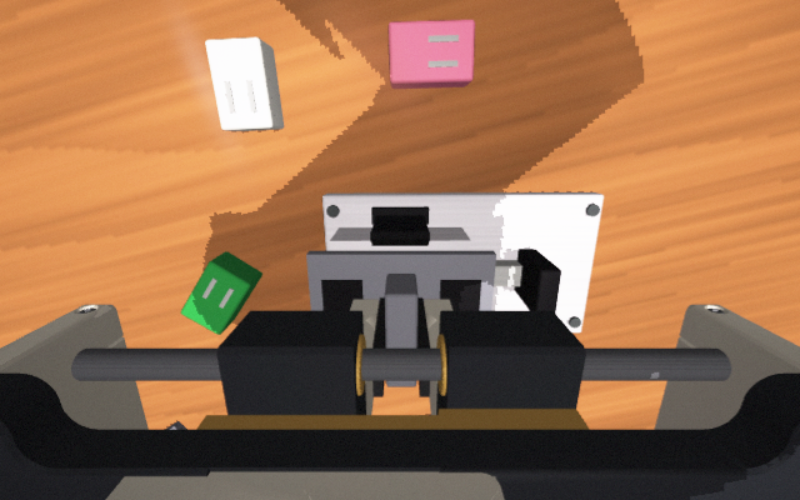

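The cover edge at y=31.8 mm (want 32), x centre within 0.6 mm, square: ready to press.

```bash
python3 -m inch '0 0 -.2 0 0 0;0 0 -.2 0 0 0;0 0 0 0 0 0'
python3 -m inch '0 0 -.1 0 0 0;0 0 -.1 0 0 0;0 0 0 0 0 0'
python3 -m inch '0 0 -.1 0 0 0;0 0 0 0 0 0'
python3 -m inch '0 0 -.1 0 0 0;0 0 0 0 0 0'
```

```text
t: 16.77
eef_pos: [0.4997, 0.025, 0.0686]
ee_rot: [-2.339, 1.57, -2.584]
force: [0.6, 0.7, 0.1]
width: 0.0134
t: 17.15
eef_pos: [0.5005, 0.0254, 0.0638]
ee_rot: [0.514, 1.569, 0.268]
force: [-1.7, 0.8, 6.2]
width: 0.0137
t: 17.4
eef_pos: [0.5003, 0.0255, 0.0606]
ee_rot: [0.749, 1.569, 0.504]
force: [-0.6, 0.9, 4.0]
width: 0.0139
t: 17.65
eef_pos: [0.4999, 0.0253, 0.0568]
ee_rot: [1.196, 1.571, 0.95]
force: [0.0, 1.4, 1.5]
width: 0.0137
```

```bash
python3 -m inch '0 0 -.1 0 0 0;0 0 0 0 0 0'
python3 -m inch '0 0 -.1 0 0 0;0 0 0 0 0 0'
python3 -m inch '0 0 -.1 0 0 0;0 0 0 0 0 0'
```

```text
t: 17.9
eef_pos: [0.4993, 0.0249, 0.0534]
ee_rot: [-2.563, 1.569, -2.809]
force: [-0.5, 0.4, -0.6]
width: 0.0138
t: 18.15
eef_pos: [0.4995, 0.0249, 0.0531]
ee_rot: [-1.516, 1.57, -1.761]
force: [-12.2, 0.6, 29.6]
width: 0.0137
t: 18.4
eef_pos: [0.4997, 0.0249, 0.0527]
ee_rot: [-0.376, 1.569, -0.62]
force: [-23.2, 2.7, 61.2]
width: 0.0136
```

```bash
python3 -m inch '-.03 0 .08 0 0 0;0 0 0 0 0 0'
python3 b.py w8.png jar
python3 - <<'E'
from h import *
f=np.load("last.npy",allow_pickle=True).item()
P=cloud(f,f["range_z"]>0)*1000
th=np.radians(75.9);X=np.array([np.cos(th),np.sin(th)]);Y=np.array([-X[1],X[0]]);d=P[:,:2]-[498.7,25.3]
L=np.c_[d@X,d@Y,P[:,2]]
c=L[(abs(L[:,0])<60)&(abs(L[:,1])<60)&(L[:,2]>47)&(L[:,2]<53.5)]; print("cover",np.percentile(c,[1,50,99],axis=0).round(1),cv2.minAreaRect(c[:,:2].astype(np.float32)))
s=c[(abs(c[:,0])>25)];A=np.c_[s[:,:2],np.ones(len(s))];print("tilt",np.linalg.lstsq(A,s[:,2],rcond=None)[0])
c=L[(abs(L[:,0])<25)&(L[:,1]>25)&(L[:,1]<60)&(L[:,2]>54)&(L[:,2]<69)]; print("hook",np.percentile(c,[1,99],axis=0).round(1),len(c))
c=L[(L[:,0]>65)&(L[:,0]<110)&(abs(L[:,1])<20)&(L[:,2]>52)&(L[:,2]<60)]; print("tab",np.percentile(c,[1,99],axis=0).round(1),len(c))
print(arm.get_state()['force'],arm.get_state()['moment'])
f=arm.grab_frame('scene');np.save("sc.npy",f,allow_pickle=True)
from h import Ro
T=np.linalg.inv(np.array(f["pose"]));p=T[:3,:3]@np.array([.499,.025,.05])+T[:3,3];u=f["mtx"]@(np.array([p[0],-p[1],-p[2]])/-p[2]);print(u)
u=u.astype(int);save(f,'s2.png',(max(u[0]-100,0),max(u[1]-75,0),u[0]+100,u[1]+75),4)
E
```

```text
t: 18.65
eef_pos: [0.4996, 0.025, 0.0528]
ee_rot: [0.15, 1.569, -0.094]
force: [-7.9, 0.1, 27.9]
width: 0.0139
cam [0.417 0.046 0.212]
18.75 [0.4996 0.025  0.0528] 76.0 [-8.6  0.6 28.1] 0.0136
cover [[-44.1   3.   47.7]
 [ -0.1  20.   50.9]
 [ 44.5  37.8  52.6]] ((0.111907958984375, 20.138761520385742), (36.135921478271484, 90.59649658203125), 89.9130630493164)
tilt [ 3.25188228e-04 -2.25707852e-02  5.12601346e+01]
hook [[-14.9  28.2  54.1]
 [ 14.7  39.   67.8]] 876
tab [[76.6 -8.6 52.2]
 [88.7 15.1 57.3]] 685
[-8.55922888  0.64332789 28.1401937 ] [-0.10147927  3.09111438  0.02049284]
[321.53258507 179.17379641   1.        ]
```

View pics/w8.png

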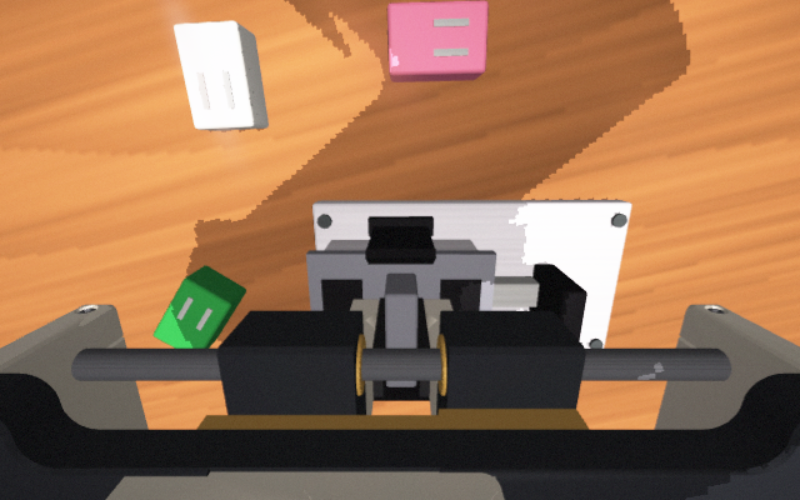

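View pics/s2.png

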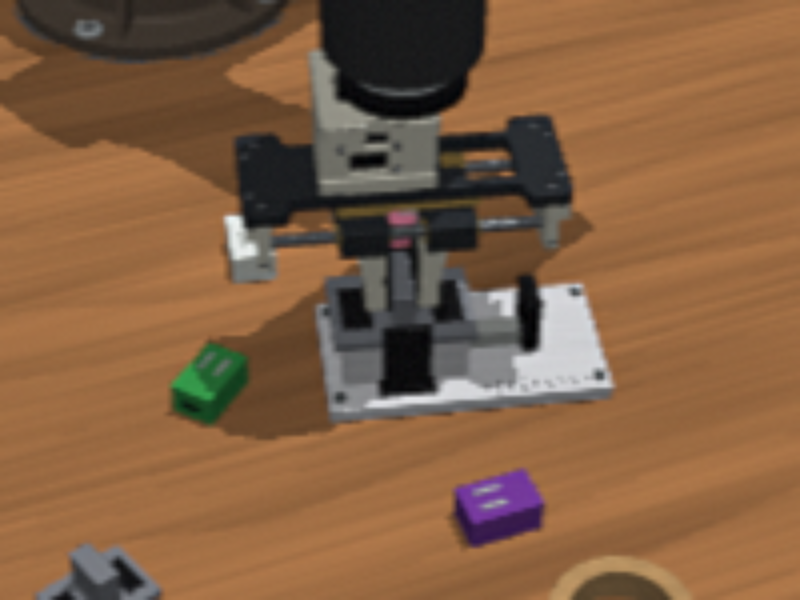

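```bash
python3 - <<'E'
from h import *
t=arm.grab_frame('top')
for nm,f in (("scene",np.load("sc.npy",allow_pickle=True).item()),("top",t)):
    P=cloud(f,f["range_z"]>0)*1000
    th=np.radians(75.9);X=np.array([np.cos(th),np.sin(th)]);Y=np.array([-X[1],X[0]]);d=P[:,:2]-[498.7,25.3]
    L=np.c_[d@X,d@Y,P[:,2]]
    for sg in(1,-1):
        c=L[(abs(L[:,0])<13)&(L[:,1]*sg>22)&(L[:,1]*sg<60)&(L[:,2]>16)&(L[:,2]<80)]
        print(nm,sg,len(c)); 
        for z in range(16,78,4):
            m=c[(c[:,2]>=z)&(c[:,2]<z+4)]
            if len(m): print("  ",z,len(m),np.percentile(m[:,1],[5,50,95]).round(1))
    for x0,x1 in((-42,-18),(18,42)):
        c=L[(L[:,0]>x0)&(L[:,0]<x1)&(abs(L[:,1])<31)&(L[:,2]>40)&(L[:,2]<58)]; print("plate z",x0,[np.median(c[(c[:,1]>a)&(c[:,1]<a+15)][:,2]).round(1) for a in(-31,-15,0,16)])
print(arm.get_state()['t'],arm.get_state()['force'])
f=np.load("sc.npy",allow_pickle=True).item()
save(f,'s3.png',(290,155,350,200),12)
E
```

```text
scene 1 5
   60 1 [36.8 36.8 36.8]
   64 4 [32.6 33.1 33.9]
scene -1 206
   16 20 [-47.7 -43.7 -38.4]
   20 15 [-46.3 -41.9 -39.3]
   24 8 [-43.6 -40.2 -39.3]
   28 16 [-42.8 -41.2 -38.5]
   32 8 [-41.9 -41.3 -39.9]
   36 12 [-42.6 -40.4 -39.1]
   40 14 [-44.3 -40.8 -39.4]
   44 9 [-41.8 -40.4 -39.3]
   48 13 [-43.5 -41.  -31.4]
   52 18 [-42.2 -40.1 -23.4]
   56 16 [-42.1 -39.7 -25.9]
   60 13 [-40.3 -25.2 -24.1]
   64 21 [-44.2 -40.1 -23.7]
   68 10 [-44.6 -25.7 -24.2]
   72 10 [-28.2 -25.1 -22.6]
   76 3 [-24.9 -24.5 -22.4]
plate z -42 [np.float64(49.8), np.float64(49.9), np.float64(50.0), np.float64(49.4)]
plate z 18 [np.float64(49.9), np.float64(50.7), np.float64(50.1), np.float64(49.2)]
top 1 0
top -1 0
plate z -42 [np.float64(nan), np.float64(nan), np.float64(nan), np.float64(nan)]
plate z 18 [np.float64(nan), np.float64(nan), np.float64(nan), np.float64(nan)]
18.85 [-8.54211975 -1.10889922 28.18668486]
  return _methods._mean(a, axis=axis, dtype=dtype,
  ret = ret.dtype.type(ret / rcount)
```

View pics/s3.png

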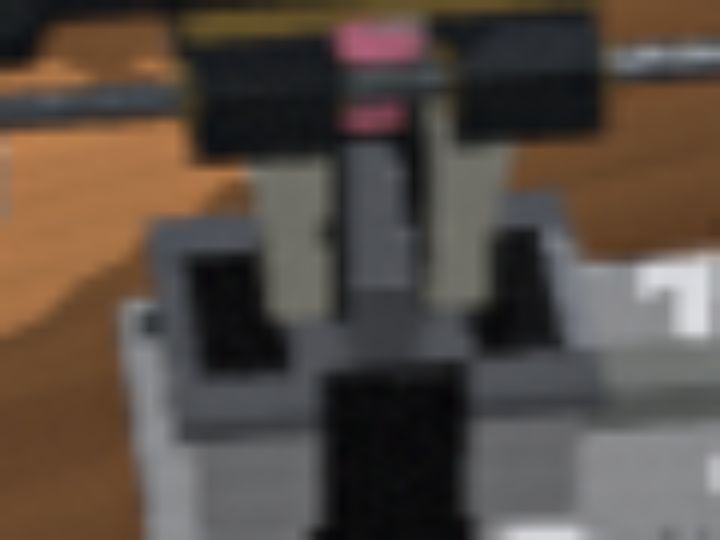

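```bash
python3 -m inch '-.01 0 -.01 0 0 0;0 0 0 0 0 0;0 0 0 0 0 0;0 0 0 0 0 0'; python3 -c "
from station import arm
print(arm.job_done()); s=arm.get_state(); print(s['t'],s['eef_pos'],s['force'])"
```

```text
t: 19.35
eef_pos: [0.4997, 0.025, 0.0528]
ee_rot: [0.124, 1.568, -0.12]
force: [-7.4, -0.3, 30.3]
width: 0.0134
the job is handed in; nothing more can be done
None
the job is handed in; nothing more can be done
```

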